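Clear the chips and hold the guard gate wide

TASK

With the scraper block, sweep the three metal chips off the steel plate in front of the guard gate into the chip tray at the plate's end, without touching the chips by hand, and stand or lay the scraper back on the bench. Then release the gate: squeeze the broad catch's two ears together first, then the slim catch's, and swing the gate by its post past its detent until it stands wide open, nearly square to the frame. Finish while still holding the gate wide by its post (it swings back if let go), and leave the other things on the bench where they are.

Things in the scene. Friction and masses are not known exactly. Their poses are not given: they have to be found in the camera images.
- guard: Fixed guarded cross table. Origin at bench level under the shut gate, mid-way along the header; x points from the robot's side through the gate into the machine, y along the shut gate towards its hinge, z up. Header rail with the catches: behind the gate, x +10 to +85 mm, top z 136. Machine behind it: slotted top z 77, column 60 mm wide at x 205, y -45, 227 mm high.
- plate_mid (a point): Point on top of the smooth steel plate in front of the gate, 20 mm above the bench, 105 mm to -x of the guard's origin; axes as guard. The plate spans x -95 to +115 (gate at +105), y -110 to +130 mm from here; its -y end is open to the tray. The chips start within 25 mm of here in x, 55 mm in y.
- ball (a point): Centre of the detent: a sprung steel ball 16 mm wide standing about 10 mm up out of the plate, near the hinge, under the gate's path. Keep the scraper off it.
- tray (a point): Middle of the floor of the fixed steel chip tray, 3 mm above the bench (axes as guard). Inside 174 mm (x) by 120 mm (y); end walls 18 mm and outer wall 30 mm above the bench, open towards the plate, whose edge is 62 mm to +y of this point.
- hinge (a point): On the gate's vertical hinge axis, at the height of the gate's top edge, 136 mm above the bench.
- gate (a joint): Gate angle, rad: 0 shut, 1.5 at the stop; opens towards the robot (clockwise seen from above). Clear panel, metal frame, 200 x 12 mm, 26 to 136 mm above the bench. A spring closes it (1.3 to 2.7 N at the post); the detent resists at about 0.5 to 0.7 rad, up to 8 N at the post; let go past it, the gate rests on it at about 0.9. The hooks lock it until both levers are squeezed.
- post: Black round upright grip post, 18 mm diameter, 66 mm tall, on the gate's top edge, 170 mm from the hinge axis. Origin at its foot (136 mm above the bench), z up. The grip is a sleeve that turns freely about its own axis.
- broad_catch: Broad catch on the header behind the gate's top edge, ears 36 mm wide (y): steel base with a fixed rear ear (x +33 to +42 mm), and a dark lever with a front ear and a hook over the gate's front. Origin: the lever's pivot, mid-width, 16 mm above the gate's top; x horizontal from front ear to rear ear, z up. Which catch is nearer the hinge changes.
- slim_catch: Slim catch on the header behind the gate's top edge, ears 14 mm wide (y): steel base with a fixed rear ear (x +33 to +42 mm), and a dark lever with a front ear and a hook over the gate's front. Origin: the lever's pivot, mid-width, 16 mm above the gate's top; x horizontal from front ear to rear ear, z up. Which catch is nearer the hinge changes.
- broad_pinch (a point): Between the broad catch's ears, 18 mm behind the pivot (+x), 48 mm above it (ear tops 53 and 60 mm). Here the ears measure 48 mm over both, 24 to each side in x. Squeezed, only the front ear moves, 20 to 25 mm towards the rear one (about 25 mm over both when shut); so the fingers should meet 9 to 11 mm to +x of this point and bear on both ears.
- slim_pinch (a point): The same point of the slim catch.
- broad_lever (a joint): Broad catch's lever, rad: 0 latched, 0.6 at its stop; squeezing the ears together raises it. Above 0.25 the hook is free of the gate. It stays where it is left (stiff pivot, about 4 N at the ear).
- slim_lever (a joint): Slim catch's lever, the same.
- scraper: Loose scraper block standing on the bench, on one side of the guard or the other: grey plastic foot 90 mm (x) by 20 mm (y), 24 mm high, with a wooden grip on it 52 mm (x) by 24 mm (y) from 24 to 64 mm high; about 150 g. Origin: centre of its underside; x along its length, z up.
- chip1: Loose broken metal chip about 17 x 12 mm, 9 mm high, 13 g, lying on the plate. Origin: centre of its underside.
- chip2: Loose broken metal chip about 17 x 12 mm, 9 mm high, 13 g, lying on the plate. Origin: centre of its underside.
- chip3: Loose broken metal chip about 17 x 12 mm, 9 mm high, 13 g, lying on the plate. Origin: centre of its underside.
- flange: Bystander: aluminium disc of 90 mm with a hub, 32 mm high. Origin under its centre. It may change places with the scraper.
- oiler: Bystander: white plastic oil bottle, 44 mm wide, 110 mm high.
- collar: Bystander: steel collar, 48 mm wide, 30 mm high.
- wrench: Bystander: wrench lying flat.
- driver: Bystander: screwdriver lying flat.
- cup: Bystander: dark steel cup, 64 mm wide, 60 mm high.
- knob_spare: Bystander: black knob, 48 mm wide, 42 mm high.
Things that resemble listed ones, but are neither listed nor needed, are in the scene too. What is shaped like the scraper but pink or yellow is not meant.

How it is judged:
By the outcome, as a careful person would: the job done as asked, in the order asked, and still so for the second after the job is handed in, while the arm keeps its last pose, push and grip.
It also fails if it takes over 72 s, if anything falls off the work surface, if the arm or the gripper's body presses on something with over 40 N, if the wrist force passes 120 N, or if a joint passes its speed limit or range.

ROBOT

A 7-joint arm with a two-finger parallel gripper is mounted at the origin on the work surface. World frame = base frame: x ahead of the robot, y to its left, z up, the work surface at z = 0. Lengths are in m, angles in rad, forces in N, time in s.
With the tool pointing down it reaches from about 0.425 to 0.875 m from the base axis. Payload 4.7 kg.
Tool frame: the origin (TCP) lies at the very end of the fingers, on their centre line; the grasp point (between the pads) lies 19 mm behind it (robot.pinch_z is the distance from the TCP to the grasp point, in m); z points along the fingers, y is the line along which they close (so a half turn about z gives the same grasp; the last joint's range is limited). The gripper opens to 85 mm and grips with 20 to 120 N. Pads are 22 mm wide; open, the fingers measure 114 mm over their backs; the gripper's body (76 mm by 85 mm) begins 54 mm behind the grasp point. The pads swing forward as they close: fully open they stand 13 mm farther back than shut.
Start: joints at [1.242, 0.321, -0.07, 1.45, 0.023, 1.371, -0.057], TCP at [0.218, -0.612, 0.231] pointing down, gripper open.
Joint ranges: [-2.86, 2.86], [-0.3, 2.09], [-1.38, 1.24], [0.06, 2.45], [-1.56, 4.7], [0.09, 2.05], [-2.69, 2.69]. Speed limits (rad/s): [2.57, 2.57, 3.14, 3.14, 3.14, 3.14, 3.14].

INTERFACE

Orientations are given as a unit quaternion [w, x, y, z].
In Python, from plant import status, cams, robot gives the robot as it stands.
- The arm moves only by the tool move_arm, never from a script. Its argument "series" is a list of rows, each an object with "travel": the shift along the tool's x, y, z in m, a list of three; "twist": the turn about the tool's z in rad; "gripper": the opening, from 0 (shut) to 1 (fully open). A call has 1 to 20 rows; each row is the pose to reach, as a shift and turn from the pose commanded when the call began, along the tool's axes at that moment; what a row does not reach only later rows make up. A row lasts 1/8 s, in which the tool goes at most 62.5 mm and 10.7 degrees, less where a joint would pass 70% of its speed; a pose out of reach is approached as far as the arm can. A call with a gripper value outside its range is refused whole. The fingers move at their own pace and stop on an object; the grip force is fixed at half the most. Time passes only in rows, so rows that repeat a pose let the fingers close. It gives the time, the measured TCP pose, the force, the opening and the grip force at its end, in the units of the state.
- status.observe(): the state, without advancing time (a new reading comes with each control period).
- cams.grab_frame(name): name is "side" or "top" or "wrist"; returns the picture (480x640x3 uint8, blue, green, red); there is no depth.
- cams.get_calibration(name): a dict with "fx", "fy", "cx", "cy" (pixels), "distortion" ([k1, k2, p1, p2, k3] as OpenCV has them; the pictures are not rectified), "position" and "rotation" of the camera in the world. Camera axes: x right, y down, z forward; pixel columns grow to the right and rows downward; lengths in m; the calibration is good to about 2 mm. A picture is of the moment at which its call begins: read the wrist's pose just before it. get_calibration takes no time and is no camera call; for the wrist camera it gives the pose at the moment of the call.
- robot.close_job(): hands the job in; it is judged then, once.
The state is a dict: "clock": time; "qpos": joint angles; "qd": joint speeds; "joint_efforts": joint torques, N m; "tcp_pos": TCP position; "orientation": TCP orientation; "wrist_force": force on the tool from outside, world axes, zero at the start; "ft_torque": the same for the moment, N m; "finger_gap": opening from 0.0 (shut) to 1.0 (fully open); "gripper_force": force on a finger pad.
Only numpy, scipy, OpenCV 4.12 (cv2) and the standard library are available. Lean on these libraries where they do the work, as an engineer would, in place of code of your own. Each camera call takes 0.05 s, during which the arm holds its last target. There are 200 camera calls.

## Working session

There is one attempt and no reset: what is moved stays moved. The work goes in short steps, Python scripts to look and compute and a tool call to move; the robot and the scene stay as the last step left them, time stands still between calls to the robot, and variables do not carry over. Pictures are saved under pics/ and viewed, at most 13 in all, crops included, and the job is handed in when it is done.

Besides the shell and the picture viewer there is one more tool, called as name(argument=value, ...) on one line, values as JSON. move_arm: Moves the arm, as the interface text tells. Its arguments: {"type":"object","properties":{"series":{"type":"array"}},"required":["series"]}

```bash
mkdir -p pics; ls
python3 - <<'E'
from plant import status,cams,robot
import cv2,numpy as np
s=status.observe(); print({k:np.round(v,3) for k,v in s.items()})
for n in ("top","side"):
    cv2.imwrite(f"pics/{n}0.png",cams.grab_frame(n))
for n in ("top","side","wrist"):
    print(n,cams.get_calibration(n))
E
```

```text
pics
{'clock': np.float64(0.0), 'qpos': array([ 1.242,  0.322, -0.07 ,  1.452,  0.023,  1.371, -0.057]), 'qd': array([-0.   ,  0.   ,  0.   ,  0.001,  0.   ,  0.001, -0.002]), 'joint_efforts': array([-0.0000e+00, -4.9358e+01, -3.8200e-01, -3.1433e+01,  1.3000e-02,
        1.2000e-02,  0.0000e+00]), 'tcp_pos': array([ 0.218, -0.612,  0.23 ]), 'orientation': array([-0.001,  0.985,  0.171, -0.   ]), 'wrist_force': array([ 0.428, -0.321, -0.048]), 'ft_torque': array([-0.007, -0.021,  0.018]), 'gripper_force': np.float64(0.0), 'finger_gap': np.float64(1.002)}
top {'fx': 510.9853120591856, 'fy': 510.9853120591856, 'cx': 319.9570332612362, 'cy': 241.4349548967336, 'distortion': array([0.01096736, 0.        , 0.        , 0.        , 0.        ]), 'position': array([ 0.34312722, -0.02559377,  1.35501441]), 'rotation': array([ 0.05847988, -0.70019356,  0.70977829, -0.050238  ])}
side {'fx': 583.2692117364489, 'fy': 583.2692117364489, 'cx': 319.5237647748225, 'cy': 243.6733095395936, 'distortion': array([-0.09432989,  0.        ,  0.        ,  0.        ,  0.        ]), 'position': array([-0.09699026, -1.13381592,  0.95074758]), 'rotation': array([-0.46308494,  0.85196355, -0.21309129,  0.11959325])}
wrist {'fx': 422.14983658279345, 'fy': 422.14983658279345, 'cx': 320.5914145633264, 'cy': 246.3005381551237, 'distortion': array([-0.09449041,  0.        ,  0.        ,  0.        ,  0.        ]), 'position': array([ 0.2934739 , -0.58587234,  0.37343624]), 'rotation': array([ 0.12735326,  0.80735955, -0.56886298, -0.09135978])}
```

View pics/top0.png

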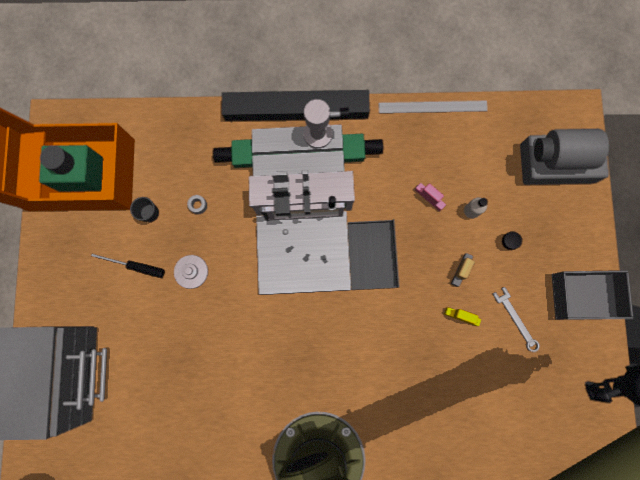

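View pics/side0.png

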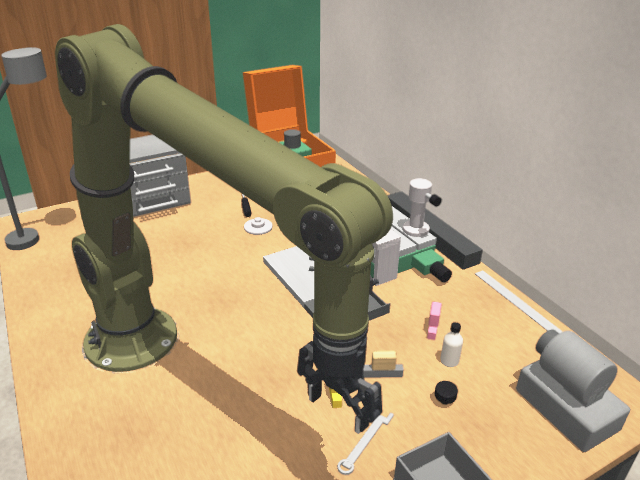

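The top view shows three scraper-shaped things: a pink one at (431,197), a yellow one at (463,317), and one with a grey foot and wooden grip at (463,269). Only the last fits. The chips are near (289,249), (306,258) and (324,259), the ball is at (285,232), and the post is at about (332,203). I'll confirm in an enlarged crop.

```bash
cat > h.py <<'E'
from plant import status,cams,robot
import cv2,numpy as np
from scipy.spatial.transform import Rotation as R
def Rq(q): return R.from_quat(q,scalar_first=True)
def K(c): return np.array([[c['fx'],0,c['cx']],[0,c['fy'],c['cy']],[0,0,1]])
def ray(c,uv):
    p=cv2.undistortPoints(np.array([[uv]],float),K(c),c['distortion'])[0,0]
    return Rq(c['rotation']).apply([p[0],p[1],1.])
def onz(c,uv,z):
    d=ray(c,uv); o=c['position']; return o+d*(z-o[2])/d[2]
def tri(c1,a,c2,b):
    d1,d2=ray(c1,a),ray(c2,b); d1/=np.linalg.norm(d1); d2/=np.linalg.norm(d2)
    A=np.c_[d1,-d2]; t=np.linalg.lstsq(A,c2['position']-c1['position'],rcond=None)[0]
    p,q=c1['position']+t[0]*d1,c2['position']+t[1]*d2; return (p+q)/2,np.linalg.norm(p-q)
def proj(c,P):
    r=Rq(c['rotation']).inv(); v=r.apply(np.atleast_2d(P)-c['position'])
    return cv2.projectPoints(v,np.zeros(3),np.zeros(3),K(c),c['distortion'])[0][:,0]
E
python3 - <<'E'
from h import *
im=cv2.imread('pics/top0.png'); c=cams.get_calibration('top')
cv2.imwrite('pics/crop1.png',cv2.resize(im[150:345,240:500],None,fx=3,fy=3,interpolation=cv2.INTER_CUBIC))
print(proj(c,[[0,0,0],[0.4,0,0],[0,.2,0]]))
E
```

```text
[[318.32471532 459.12423454]
 [316.48820169 298.98065455]
 [238.85505353 459.97496788]]
```

View pics/crop1.png

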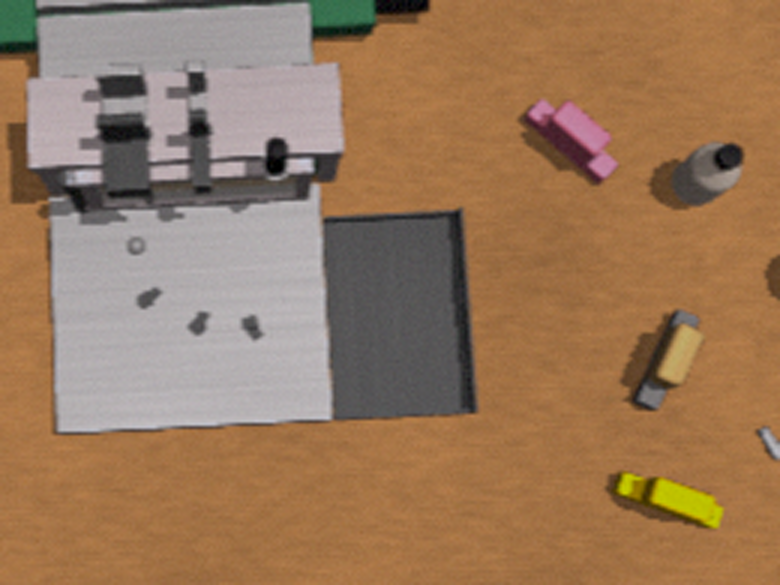

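```bash
cat > loc.py <<'E'
from h import *
c=cams.get_calibration('top'); f=lambda u,v,z: onz(c,(240+u/3-1/3,150+v/3-1/3),z)
A=f(58,432,.02);B=f(332,418,.02); C=f(52,205,.02)
u=(A-B)/np.linalg.norm(A-B); yaw=np.arctan2(-u[0],u[1])
print('plate corners',A,B,'len',np.linalg.norm(A-B),'yaw',yaw)
G=lambda p: None
Y=np.array([-np.sin(yaw),np.cos(yaw),0]); X=np.array([np.cos(yaw),np.sin(yaw),0])
mid=((A-130*1e-3*Y)+(B+.110*Y))/2+.095*X; org=mid+.105*X; org[2]=0
print('mid',mid,'org',org)
g=lambda p:np.round([(p-org)@X,(p-org)@Y,p[2]],4)
for n,a in dict(ball=(136,246,.03),chip1=(148,298,.025),chip2=(199,323,.025),chip3=(251,327,.025),trayR=(475,411,.03),trayR2=(461,211,.03),posttop=(277,146,.202)).items():
    p=f(*a); print(n,p,g(p))
n=(f(672,311,.024)+f(700,318,.024))/2; m=(f(634,402,.024)+f(658,409,.024))/2
print('scr',(n+m)/2,np.linalg.norm(n-m),np.arctan2(n[1]-m[1],n[0]-m[0]))
gt=[f(*a,.064) for a in ((677,321),(702,327),(683,386),(657,379))]; print('grip top',np.mean(gt,0))
E
python3 loc.py
```

```text
plate corners [0.41492264 0.14928947 0.02      ] [ 0.42384929 -0.08882151  0.02      ] len 0.23827825496416555 yaw 0.03747192990348666
mid [0.51469391 0.0238     0.02      ] org [0.6196202  0.02773363 0.        ]
ball [0.57616721 0.08034579 0.03      ] [-0.0415  0.0542  0.03  ]
chip1 [0.53061786 0.07031605 0.025     ] [-0.0873  0.0459  0.025 ]
chip2 [0.50791052 0.02577752 0.025     ] [-0.1117  0.0022  0.025 ]
chip3 [ 0.50374764 -0.01962436  0.025     ] [-0.1176 -0.043   0.025 ]
trayR [ 0.42763327 -0.21148584  0.03      ] [-0.2008 -0.2319  0.03  ]
trayR2 [ 0.60313736 -0.20553755  0.03      ] [-0.0252 -0.2325  0.03  ]
posttop [ 0.62255952 -0.04237678  0.202     ] [ 0.0003 -0.0702  0.202 ]
scr [ 0.47017355 -0.3792443   0.024     ] 0.08776547770149967 -0.4591055292961073
grip top [ 0.47180004 -0.3803938   0.064     ]
```

The crop shows the wood-gripped, grey-footed scraper at (668,360), which is the one meant; the look-alikes are pink and yellow. The broad catch (x≈123) is nearer the hinge, then the slim catch (198), then the post (277,146). The measured plate length is 238 mm against 240, and the post comes out at guard (0,-70), so both fit the description.

```bash
cat >> h.py <<'E'
YAW=0.0375; ORG=np.array([.6196,.0277,0])
GX=np.array([np.cos(YAW),np.sin(YAW),0]); GY=np.array([-np.sin(YAW),np.cos(YAW),0])
def W(x,y,z=0): return ORG+x*GX+y*GY+np.array([0,0,z])
def Gd(p): p=np.asarray(p)-ORG; return np.round([p@GX,p@GY,p[2]],4)
def go(P,yyaw=None):
    s=status.observe(); r=Rq(s['orientation']); t=r.inv().apply(np.asarray(P)-s['tcp_pos'])
    ty=r.apply([0,1,0]); cur=np.arctan2(ty[1],ty[0]); tw=0
    if yyaw is not None: tw=-((yyaw-cur+np.pi)%(2*np.pi)-np.pi)
    print('clock %.2f travel'%s['clock'],np.round(t,4),'twist',round(tw,3),'yyaw %.3f'%cur,'tiltz',np.round(r.apply([0,0,1]),3))
E
python3 -c "
from h import *
go([.471,-.380,.17],-2.03)"
```

```text
clock 0.10 travel [ 0.3159 -0.1332  0.0605] twist 0.802 yyaw -1.228 tiltz [-0.001  0.002 -1.   ]
```

move_arm(series=[{"travel": [0.06, -0.025, 0.01], "twist": 0.16, "gripper": 1}, {"travel": [0.12, -0.05, 0.02], "twist": 0.32, "gripper": 1}, {"travel": [0.18, -0.075, 0.03], "twist": 0.48, "gripper": 1}, {"travel": [0.24, -0.1, 0.045], "twist": 0.64, "gripper": 1}, {"travel": [0.3, -0.125, 0.06], "twist": 0.8, "gripper": 1}, {"travel": [0.316, -0.133, 0.06], "twist": 0.802, "gripper": 1}, {"travel": [0.316, -0.133, 0.06], "twist": 0.802, "gripper": 1}, {"travel": [0.316, -0.133, 0.06], "twist": 0.802, "gripper": 1}])

```text
clock: 1.1
tcp_pos: [0.4706, -0.3815, 0.171]
orientation: [0.0, 0.974, -0.228, -0.0]
wrist_force: [0.5, -1.4, 0.5]
finger_gap: 1.004
gripper_force: 0.0
```

Run:
```python
from h import *
s=status.observe(); print(s['tcp_pos'],s['clock']); c=cams.get_calibration('wrist'); im=cams.grab_frame('wrist'); cv2.imwrite('pics/w1.png',im)
hsv=cv2.cvtColor(im,cv2.COLOR_BGR2HSV)
print('expected grip px',proj(c,[.471,-.380,.064]))
m=cv2.inRange(hsv,(12,60,140),(30,170,255))
n,l,st,ce=cv2.connectedComponentsWithStats(m)
for i in range(1,n):
    if st[i,4]>300: print(st[i],ce[i],onz(c,ce[i],.064))
```

```text
[ 0.4705569  -0.38145961  0.17102073] 1.1
expected grip px [[317.71029542 244.02845928]]
[     0      0    640    476 184466] [353.15244544 196.33787256] [ 0.48849503 -0.41250604  0.064     ]
[ 304  200   36   59 1895] [321.00263852 227.75831135] [ 0.47950115 -0.38649231  0.064     ]
[ 64 383  46  26 360] [ 86.44722222 397.93055556] [ 0.43987114 -0.17222278  0.064     ]
```

View pics/w1.png

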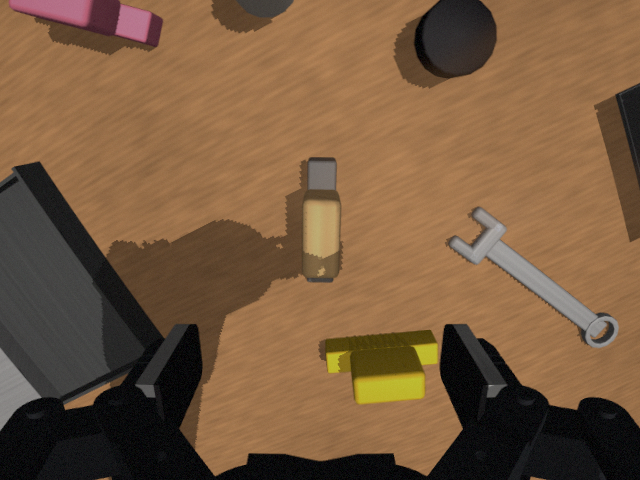

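The wrist view shows the scraper grip upright at about (321,237), spanning x 303–340 and y 196–278. It is aligned with the fingers and a few mm from the expected spot.

Run:
```python
from h import *
c=cams.get_calibration('wrist'); p=onz(c,(321.5,237),.064); print(p)
a,b=onz(c,(303,237),.064),onz(c,(340,237),.064); print(np.linalg.norm(a-b))
print(onz(c,(322,158),.024),onz(c,(321,282),.024))
go([p[0],p[1],.028],-2.03)
```

```text
[ 0.47358773 -0.3848312   0.064     ]
0.022915018572742894
[ 0.51281369 -0.40481163  0.024     ] [ 0.43153444 -0.36367777  0.024     ]
clock 1.15 travel [0.0044 0.0007 0.1432] twist -0.002 yyaw -2.032 tiltz [-0.001 -0.001 -1.   ]
```

move_arm(series=[{"travel": [0.004, 0.001, 0.06], "twist": 0, "gripper": 1}, {"travel": [0.004, 0.001, 0.11], "twist": 0, "gripper": 1}, {"travel": [0.004, 0.001, 0.143], "twist": 0, "gripper": 1}, {"travel": [0.004, 0.001, 0.143], "twist": 0, "gripper": 1}, {"travel": [0.004, 0.001, 0.143], "twist": 0, "gripper": 0.1}, {"travel": [0.004, 0.001, 0.143], "twist": 0, "gripper": 0.1}, {"travel": [0.004, 0.001, 0.143], "twist": 0, "gripper": 0.1}, {"travel": [0.004, 0.001, 0.143], "twist": 0, "gripper": 0.1}, {"travel": [0.004, 0.001, 0.143], "twist": 0, "gripper": 0.1}, {"travel": [0.004, 0.001, 0.143], "twist": 0, "gripper": 0.1}])

```text
clock: 2.4
tcp_pos: [0.4753, -0.3839, 0.0297]
orientation: [0.001, 0.974, -0.228, 0.001]
wrist_force: [-1.5, 0.3, 6.7]
finger_gap: 0.273
gripper_force: 59.9
```

Run:
```python
from h import *
print(status.observe()['tcp_pos'])
go([.47,-.38,.15])
go(W(-.108,.085,.12),YAW-np.pi/2)
go(W(-.108,.085,.0485),YAW-np.pi/2)
```

```text
[ 0.47533947 -0.38394127  0.02972976]
clock 2.40 travel [-0.0063 -0.0011 -0.1203] twist 0 yyaw -2.030 tiltz [ 0.002 -0.001 -1.   ]
clock 2.40 travel [-0.1883 -0.4562 -0.091 ] twist -0.497 yyaw -2.030 tiltz [ 0.002 -0.001 -1.   ]
clock 2.40 travel [-0.1885 -0.4562 -0.0195] twist -0.497 yyaw -2.030 tiltz [ 0.002 -0.001 -1.   ]
```

move_arm(series=[{"travel": [0, 0, -0.05], "twist": 0, "gripper": 0.1}, {"travel": [0, 0, -0.09], "twist": 0, "gripper": 0.1}, {"travel": [-0.019, -0.046, -0.091], "twist": -0.05, "gripper": 0.1}, {"travel": [-0.038, -0.092, -0.091], "twist": -0.1, "gripper": 0.1}, {"travel": [-0.057, -0.138, -0.091], "twist": -0.15, "gripper": 0.1}, {"travel": [-0.076, -0.184, -0.091], "twist": -0.2, "gripper": 0.1}, {"travel": [-0.095, -0.23, -0.091], "twist": -0.25, "gripper": 0.1}, {"travel": [-0.114, -0.276, -0.091], "twist": -0.3, "gripper": 0.1}, {"travel": [-0.133, -0.322, -0.091], "twist": -0.35, "gripper": 0.1}, {"travel": [-0.152, -0.368, -0.091], "twist": -0.4, "gripper": 0.1}, {"travel": [-0.171, -0.414, -0.091], "twist": -0.45, "gripper": 0.1}, {"travel": [-0.188, -0.456, -0.091], "twist": -0.497, "gripper": 0.1}, {"travel": [-0.188, -0.456, -0.091], "twist": -0.497, "gripper": 0.1}, {"travel": [-0.188, -0.456, -0.091], "twist": -0.497, "gripper": 0.1}])

```text
clock: 4.15
tcp_pos: [0.5076, 0.1081, 0.1187]
orientation: [0.0, 1.0, 0.019, -0.001]
wrist_force: [0.0, -0.1, -1.9]
finger_gap: 0.276
gripper_force: 59.2
```

Run:
```python
from h import *
s=status.observe();print(s['tcp_pos'],Gd(s['tcp_pos']),s['wrist_force'])
cv2.imwrite('pics/t2.png',cv2.resize(cams.grab_frame('top')[150:345,240:500],None,fx=3,fy=3,interpolation=cv2.INTER_CUBIC))
cv2.imwrite('pics/w2.png',cams.grab_frame('wrist'))
go(W(-.108,.085,.0505),YAW-np.pi/2)
go(W(-.108,-.122,.0505),YAW-np.pi/2)
```

```text
[0.50757843 0.10806863 0.11871604] [-0.1089  0.0845  0.1187] [ 0.04063169 -0.08447308 -1.92874479]
clock 4.25 travel [ 0.0007 -0.0016  0.0684] twist -0.002 yyaw -1.535 tiltz [-0.001 -0.001 -1.   ]
clock 4.25 travel [0.0011 0.2054 0.0686] twist -0.002 yyaw -1.535 tiltz [-0.001 -0.001 -1.   ]
```

View pics/w2.png

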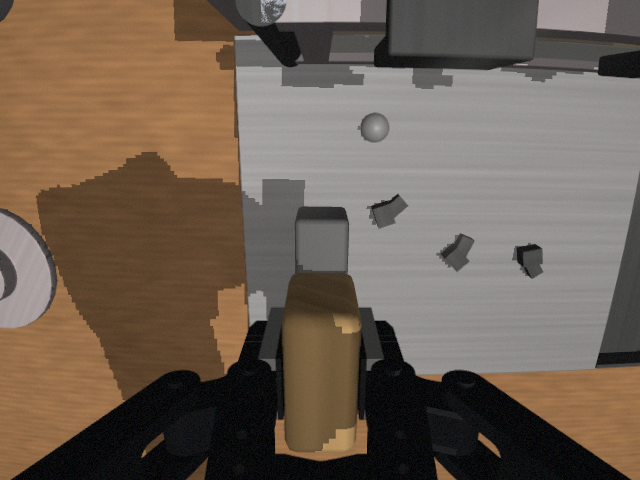

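The wrist view shows the scraper held straight. The chips at (388,210), (457,252) and (529,260) are all to its right, and the ball at (375,128) is clear of the foot.

move_arm(series=[{"travel": [0.001, -0.001, 0.035], "twist": 0, "gripper": 0.1}, {"travel": [0.001, -0.001, 0.06], "twist": 0, "gripper": 0.1}, {"travel": [0.001, -0.001, 0.068], "twist": 0, "gripper": 0.1}, {"travel": [0.001, -0.001, 0.068], "twist": 0, "gripper": 0.1}])

```text
clock: 4.75
tcp_pos: [0.5094, 0.1089, 0.0516]
orientation: [0.0, 1.0, 0.018, 0.0]
wrist_force: [-0.1, 0.4, -2.5]
finger_gap: 0.268
gripper_force: 59.3
```

move_arm(series=[{"travel": [0, 0.004, 0.0012], "twist": 0, "gripper": 0.1}, {"travel": [0, 0.014, 0.0012], "twist": 0, "gripper": 0.1}, {"travel": [0, 0.026, 0.0012], "twist": 0, "gripper": 0.1}, {"travel": [0, 0.038, 0.0012], "twist": 0, "gripper": 0.1}, {"travel": [0, 0.05, 0.0012], "twist": 0, "gripper": 0.1}, {"travel": [0, 0.062, 0.0012], "twist": 0, "gripper": 0.1}, {"travel": [0, 0.074, 0.0012], "twist": 0, "gripper": 0.1}, {"travel": [0, 0.086, 0.0012], "twist": 0, "gripper": 0.1}, {"travel": [0, 0.098, 0.0012], "twist": 0, "gripper": 0.1}, {"travel": [0, 0.11, 0.0012], "twist": 0, "gripper": 0.1}, {"travel": [0, 0.122, 0.0012], "twist": 0, "gripper": 0.1}, {"travel": [0, 0.134, 0.0012], "twist": 0, "gripper": 0.1}, {"travel": [0, 0.146, 0.0012], "twist": 0, "gripper": 0.1}, {"travel": [0, 0.158, 0.0012], "twist": 0, "gripper": 0.1}, {"travel": [0, 0.17, 0.0012], "twist": 0, "gripper": 0.1}, {"travel": [0, 0.182, 0.0012], "twist": 0, "gripper": 0.1}, {"travel": [0, 0.194, 0.0012], "twist": 0, "gripper": 0.1}, {"travel": [0, 0.206, 0.0012], "twist": 0, "gripper": 0.1}, {"travel": [0, 0.216, 0.0012], "twist": 0, "gripper": 0.1}, {"travel": [0, 0.224, 0.0012], "twist": 0, "gripper": 0.1}])

```text
clock: 7.25
tcp_pos: [0.5176, -0.1151, 0.0502]
orientation: [0.0, 1.0, 0.019, 0.0]
wrist_force: [-0.4, -0.3, -2.5]
finger_gap: 0.275
gripper_force: 59.5
```

Run:
```python
from h import *
s=status.observe();print(Gd(s['tcp_pos']),s['wrist_force'])
cv2.imwrite('pics/w3.png',cams.grab_frame('wrist'))
go([.472,-.384,.12],-2.03)
```

```text
[-0.1073 -0.1389  0.0502] [-0.35086072 -0.33427473 -2.54045573]
clock 7.30 travel [-0.0548  0.266  -0.0699] twist 0.495 yyaw -1.535 tiltz [-0.001 -0.001 -1.   ]
```

View pics/w3.png

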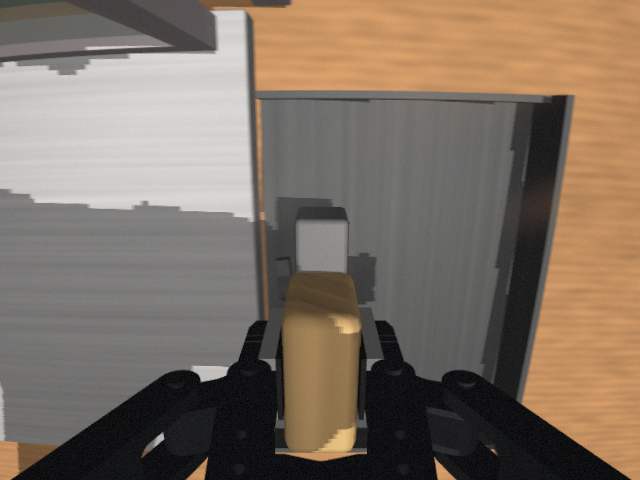

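The wrist view shows the plate cleared. Chip-like dark shapes are in the tray beside the foot at (283,267) and (365,275), and the scraper hides the rest. Next I'll return the scraper to its old place.

move_arm(series=[{"travel": [0, 0, -0.05], "twist": 0, "gripper": 0.1}, {"travel": [-0.005, 0.03, -0.07], "twist": 0.06, "gripper": 0.1}, {"travel": [-0.015, 0.08, -0.07], "twist": 0.16, "gripper": 0.1}, {"travel": [-0.025, 0.13, -0.07], "twist": 0.26, "gripper": 0.1}, {"travel": [-0.036, 0.18, -0.07], "twist": 0.36, "gripper": 0.1}, {"travel": [-0.047, 0.23, -0.07], "twist": 0.45, "gripper": 0.1}, {"travel": [-0.055, 0.266, -0.07], "twist": 0.495, "gripper": 0.1}, {"travel": [-0.055, 0.266, -0.03], "twist": 0.495, "gripper": 0.1}, {"travel": [-0.055, 0.266, 0.0], "twist": 0.495, "gripper": 0.1}, {"travel": [-0.055, 0.266, 0.012], "twist": 0.495, "gripper": 0.1}, {"travel": [-0.055, 0.266, 0.017], "twist": 0.495, "gripper": 0.1}, {"travel": [-0.055, 0.266, 0.017], "twist": 0.495, "gripper": 0.1}])

```text
clock: 8.8
tcp_pos: [0.4731, -0.3822, 0.0338]
orientation: [0.0, 0.974, -0.227, 0.0]
wrist_force: [1.3, -0.8, -2.2]
finger_gap: 0.272
gripper_force: 59.4
```

Run:
```python
from h import *
s=status.observe();print(s['tcp_pos'],s['wrist_force'])
im=cams.grab_frame('top')
cv2.imwrite('pics/t3.png',cv2.resize(im[150:345,240:500],None,fx=3,fy=3,interpolation=cv2.INTER_CUBIC))
```

```text
[ 0.47311635 -0.38223706  0.03380054] [ 1.3055253  -0.7656519  -2.21262125]
```

View pics/t3.png

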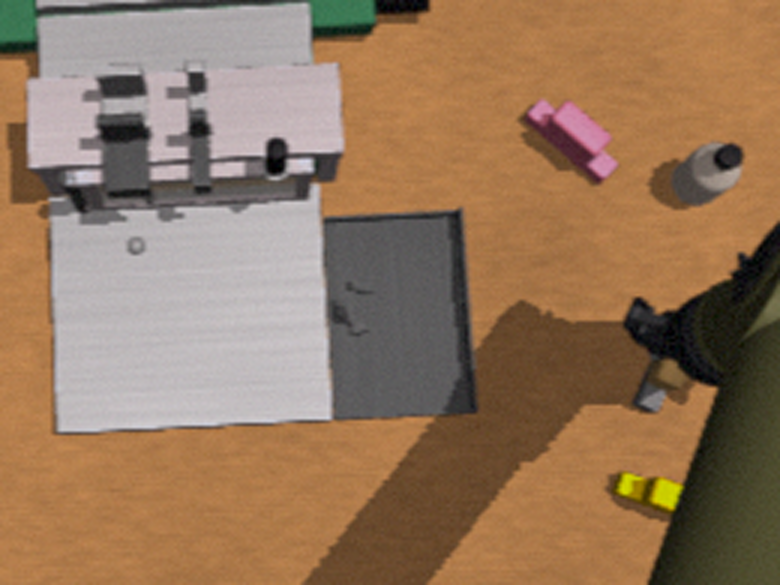

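All three chips are in the tray at crop (350,288), (342,314) and (355,332), and the plate is empty. Now I'll set the scraper down and go above the catches.

move_arm(series=[{"travel": [0, 0, 0.0035], "twist": 0, "gripper": 0.1}, {"travel": [0, 0, 0.0035], "twist": 0, "gripper": 0.1}, {"travel": [0, 0, 0.0035], "twist": 0, "gripper": 0.5}, {"travel": [0, 0, 0.0035], "twist": 0, "gripper": 0.8}, {"travel": [0, 0, 0.0035], "twist": 0, "gripper": 1}, {"travel": [0, 0, 0.0], "twist": 0, "gripper": 1}, {"travel": [0, 0, -0.05], "twist": 0, "gripper": 1}, {"travel": [0, 0, -0.11], "twist": 0, "gripper": 1}, {"travel": [0, 0, -0.17], "twist": 0, "gripper": 1}, {"travel": [0, 0, -0.23], "twist": 0, "gripper": 1}])

```text
clock: 10.1
tcp_pos: [0.4724, -0.3818, 0.2655]
orientation: [0.0, 0.974, -0.227, 0.0]
wrist_force: [0.3, -0.4, -1.4]
finger_gap: 1.001
gripper_force: 0.0
```

Run:
```python
from h import *
c=cams.get_calibration('top'); f=lambda u,v,z: Gd(onz(c,(240+u/3-1/3,150+v/3-1/3),z))
for n,a in dict(broadL=(101,130),broadR=(147,130),broadrearL=(101,85),broadrearR=(147,85),slimL=(190,128),slimR=(209,128),slimrear=(197,80)).items(): print(n,f(*a,.205))
go(W(-.03,0.0,.30),YAW)
```

```text
broadL [0.0194 0.0648 0.205 ]
broadR [0.0176 0.0293 0.205 ]
broadrearL [0.0552 0.0635 0.205 ]
broadrearR [0.0533 0.0279 0.205 ]
slimL [ 0.0174 -0.0039  0.205 ]
slimR [ 0.0166 -0.0185  0.205 ]
slimrear [ 0.0552 -0.011   0.205 ]
clock 10.10 travel [-0.0751 -0.4182 -0.0346] twist -2.065 yyaw -2.028 tiltz [ 0.001 -0.001 -1.   ]
```

move_arm(series=[{"travel": [-0.002, -0.04, -0.02], "twist": -0.17, "gripper": 1}, {"travel": [-0.004, -0.08, -0.035], "twist": -0.35, "gripper": 1}, {"travel": [-0.006, -0.12, -0.035], "twist": -0.53, "gripper": 1}, {"travel": [-0.008, -0.16, -0.035], "twist": -0.71, "gripper": 1}, {"travel": [-0.01, -0.2, -0.035], "twist": -0.89, "gripper": 1}, {"travel": [-0.012, -0.24, -0.035], "twist": -1.07, "gripper": 1}, {"travel": [-0.014, -0.28, -0.035], "twist": -1.25, "gripper": 1}, {"travel": [-0.016, -0.32, -0.035], "twist": -1.43, "gripper": 1}, {"travel": [-0.018, -0.36, -0.035], "twist": -1.61, "gripper": 1}, {"travel": [-0.02, -0.4, -0.035], "twist": -1.79, "gripper": 1}, {"travel": [-0.023, -0.44, -0.035], "twist": -1.97, "gripper": 1}, {"travel": [-0.026, -0.465, -0.035], "twist": -2.065, "gripper": 1}, {"travel": [-0.026, -0.465, -0.035], "twist": -2.065, "gripper": 1}, {"travel": [-0.026, -0.465, -0.035], "twist": -2.065, "gripper": 1}])

```text
clock: 11.85
tcp_pos: [0.6545, 0.0451, 0.2981]
orientation: [0.0, 0.695, 0.719, -0.001]
wrist_force: [0.1, -0.3, 0.4]
finger_gap: 0.998
gripper_force: 0.0
```

Run:
```python
from h import *
s=status.observe();print(Gd(s['tcp_pos']),s['wrist_force'])
cv2.imwrite('pics/w4.png',cams.grab_frame('wrist'))
go(W(.046,.046,.30),YAW)
```

```text
[0.0355 0.0161 0.2981] [ 0.09233285 -0.30922501  0.3999801 ]
clock 11.90 travel [ 0.0305  0.0104 -0.0019] twist -0.004 yyaw 0.033 tiltz [-0.    -0.002 -1.   ]
```

View pics/w4.png

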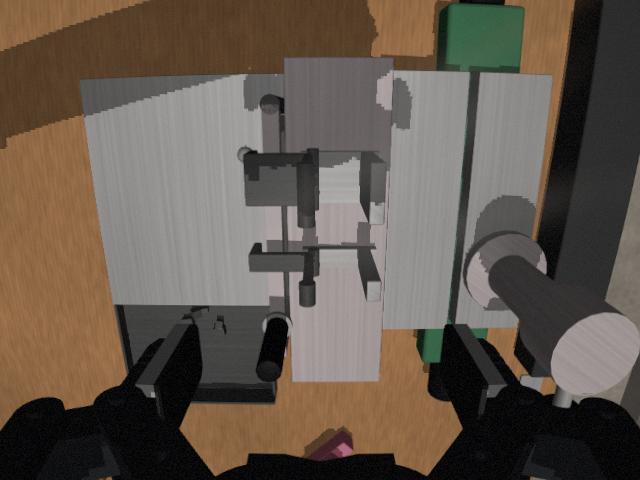

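The wrist view shows, with right = into the machine and down = away from the hinge:
- **Broad catch:** front ear top at about (307,197), rear ear at about (377,193).
- **Slim catch:** front ear at (308,294), rear ear at (374,290).
- **Post:** top at about (269,370).

Run:
```python
from h import *
c=cams.get_calibration('wrist')
for n,a in dict(bf_o=(298,197),bf_i=(315,197),br_i=(371,193),br_o=(384,193),b_t=(307,165),b_b=(307,228),br_b=(377,222),sf_o=(300,294),sf_i=(315,294),s_t=(307,282),s_b=(307,305),sr_o=(381,290),sr_b=(373,300)).items(): print(n,Gd(onz(c,a,.205)),Gd(onz(c,a,.212)))
print('post',Gd(onz(c,(269,370),.202)))
```

```text
bf_o [0.0231 0.047  0.205 ] [0.0235 0.0484 0.212 ]
bf_i [0.0327 0.047  0.205 ] [0.0328 0.0484 0.212 ]
br_i [0.0645 0.0492 0.205 ] [0.0636 0.0505 0.212 ]
br_o [0.0719 0.0492 0.205 ] [0.0708 0.0505 0.212 ]
b_t [0.0284 0.0651 0.205 ] [0.0287 0.0659 0.212 ]
b_b [0.0279 0.0287 0.205 ] [0.0282 0.0307 0.212 ]
br_b [0.0685 0.0322 0.205 ] [0.0675 0.0341 0.212 ]
sf_o [ 0.0231 -0.0131  0.205 ] [ 0.0235 -0.0099  0.212 ]
sf_i [ 0.0322 -0.0131  0.205 ] [ 0.0324 -0.0099  0.212 ]
s_t [ 0.0275 -0.0052  0.205 ] [ 0.0277 -0.0022  0.212 ]
s_b [ 0.0272 -0.0205  0.205 ] [ 0.0275 -0.0171  0.212 ]
sr_o [ 0.0726 -0.0107  0.205 ] [ 0.0715 -0.0075  0.212 ]
sr_b [ 0.0679 -0.0173  0.205 ] [ 0.067 -0.014  0.212]
post [ 0.0011 -0.0699  0.202 ]
```

Ears measure 48 mm over both and 9 mm thick, as given. The mid-point is at guard x≈0.047; broad y is 0.047 and slim y about -0.012.

Run:
```python
from h import *
go(W(.0573,.047,.180),YAW)
```

```text
clock 11.90 travel [0.0317 0.0217 0.1181] twist -0.004 yyaw 0.033 tiltz [-0.    -0.002 -1.   ]
```

move_arm(series=[{"travel": [0.032, 0.0217, 0.0], "twist": -0.004, "gripper": 1}, {"travel": [0.032, 0.0217, 0.03], "twist": -0.004, "gripper": 1}, {"travel": [0.032, 0.0217, 0.07], "twist": -0.004, "gripper": 1}, {"travel": [0.032, 0.0217, 0.105], "twist": -0.004, "gripper": 1}, {"travel": [0.032, 0.0217, 0.118], "twist": -0.004, "gripper": 1}, {"travel": [0.032, 0.0217, 0.118], "twist": -0.004, "gripper": 1}, {"travel": [0.032, 0.0217, 0.118], "twist": -0.004, "gripper": 0.6}, {"travel": [0.032, 0.0217, 0.118], "twist": -0.004, "gripper": 0.6}])

```text
clock: 12.9
tcp_pos: [0.6743, 0.0798, 0.1822]
orientation: [-0.0, 0.692, 0.721, -0.0]
wrist_force: [-6.6, 0.5, 6.2]
finger_gap: 0.613
gripper_force: 3.8
```

move_arm(series=[{"travel": [0, 0, 0], "twist": 0, "gripper": 0.5}, {"travel": [0, 0, 0], "twist": 0, "gripper": 0.4}, {"travel": [0, 0, 0], "twist": 0, "gripper": 0.28}, {"travel": [0, 0, 0], "twist": 0, "gripper": 0.28}, {"travel": [0, 0, 0], "twist": 0, "gripper": 0.28}, {"travel": [0, 0, 0], "twist": 0, "gripper": 0.28}])

```text
clock: 13.65
tcp_pos: [0.677, 0.08, 0.1829]
orientation: [0.002, 0.693, 0.721, 0.002]
wrist_force: [2.9, 0.4, 6.6]
finger_gap: 0.292
gripper_force: 42.6
```

move_arm(series=[{"travel": [0, 0, 0], "twist": 0, "gripper": 0.6}, {"travel": [0, 0, 0], "twist": 0, "gripper": 1}, {"travel": [0, 0, 0], "twist": 0, "gripper": 1}, {"travel": [0, 0, -0.03], "twist": 0, "gripper": 1}, {"travel": [0, 0, -0.06], "twist": 0, "gripper": 1}, {"travel": [-0.03, 0, -0.06], "twist": 0, "gripper": 1}, {"travel": [-0.059, 0, -0.06], "twist": 0, "gripper": 1}, {"travel": [-0.059, 0, -0.06], "twist": 0, "gripper": 1}, {"travel": [-0.059, 0, -0.06], "twist": 0, "gripper": 1}])

```text
clock: 14.78
tcp_pos: [0.6772, 0.0214, 0.2398]
orientation: [-0.001, 0.692, 0.722, 0.0]
wrist_force: [-0.6, 0.3, -0.4]
finger_gap: 1.001
gripper_force: 0.0
```

Run:
```python
from h import *
s=status.observe();print(Gd(s['tcp_pos']),s['wrist_force'])
cv2.imwrite('pics/w5.png',cams.grab_frame('wrist'))
t=cams.grab_frame('top');cv2.imwrite('pics/t5.png',t)
cv2.imwrite('pics/s5.png',cams.grab_frame('side'))
go(W(.0578,-.012,.181),YAW)
```

```text
[ 0.0574 -0.0084  0.2398] [-0.60554908  0.33133193 -0.36254231]
clock 14.93 travel [-0.0045  0.0004  0.0591] twist 0.006 yyaw 0.043 tiltz [-0.     0.001 -1.   ]
```

View pics/w5.png

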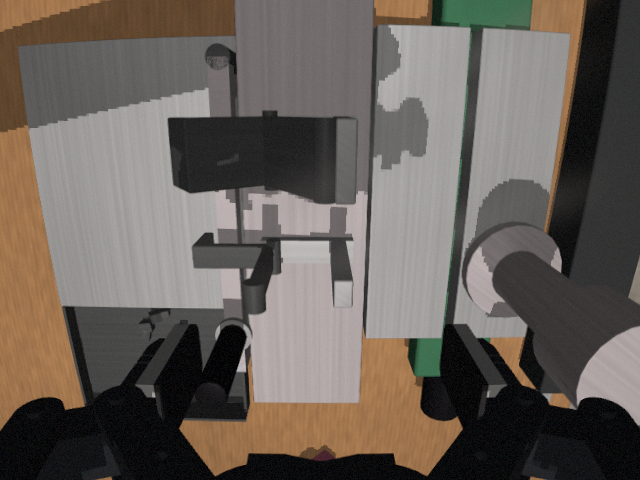

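The broad lever is raised: its front ear now sits against the rear ear at (345,160). The slim ears still stand apart at (256,292) and (343,288). Slim next.

move_arm(series=[{"travel": [-0.0035, 0, 0.03], "twist": 0, "gripper": 1}, {"travel": [-0.0035, 0, 0.052], "twist": 0, "gripper": 1}, {"travel": [-0.0035, 0, 0.059], "twist": 0, "gripper": 1}, {"travel": [-0.0035, 0, 0.059], "twist": 0, "gripper": 0.7}, {"travel": [-0.0035, 0, 0.059], "twist": 0, "gripper": 0.5}, {"travel": [-0.0035, 0, 0.059], "twist": 0, "gripper": 0.4}, {"travel": [-0.0035, 0, 0.059], "twist": 0, "gripper": 0.28}, {"travel": [-0.0035, 0, 0.059], "twist": 0, "gripper": 0.28}, {"travel": [-0.0035, 0, 0.059], "twist": 0, "gripper": 0.28}, {"travel": [-0.0035, 0, 0.059], "twist": 0, "gripper": 0.28}])

```text
clock: 16.18
tcp_pos: [0.6795, 0.0177, 0.1837]
orientation: [0.002, 0.692, 0.721, 0.002]
wrist_force: [1.6, 0.6, 6.1]
finger_gap: 0.285
gripper_force: 32.7
```

move_arm(series=[{"travel": [0, 0, 0], "twist": 0, "gripper": 0.6}, {"travel": [0, 0, 0], "twist": 0, "gripper": 1}, {"travel": [0, 0, 0], "twist": 0, "gripper": 1}, {"travel": [0, 0, -0.03], "twist": 0, "gripper": 1}, {"travel": [0, 0, -0.06], "twist": 0, "gripper": 0.5}, {"travel": [0, -0.03, -0.06], "twist": 0, "gripper": 0.5}, {"travel": [-0.03, -0.055, -0.06], "twist": 0, "gripper": 0.5}, {"travel": [-0.058, -0.055, -0.06], "twist": 0, "gripper": 0.5}, {"travel": [-0.058, -0.055, -0.06], "twist": 0, "gripper": 0.5}])

```text
clock: 17.3
tcp_pos: [0.6248, -0.0469, 0.2407]
orientation: [0.001, 0.694, 0.72, -0.001]
wrist_force: [-0.1, 0.3, 0.1]
finger_gap: 0.499
gripper_force: 0.0
```

Run:
```python
from h import *
s=status.observe();print(Gd(s['tcp_pos']),s['wrist_force'])
w=cams.grab_frame('wrist')
t=cv2.imread('pics/t5.png')[150:345,260:500]
cv2.imwrite('pics/m6.png',np.hstack([cv2.resize(w,(400,300)),cv2.resize(t,(369,300))]))
go(W(.0008,-.07,.155),YAW)
```

```text
[ 0.0024 -0.0748  0.2407] [-0.05780216  0.2662361   0.10662882]
clock 17.35 travel [ 0.0022 -0.0018  0.0858] twist 0.001 yyaw 0.038 tiltz [-0. -0. -1.]
```

View pics/m6.png

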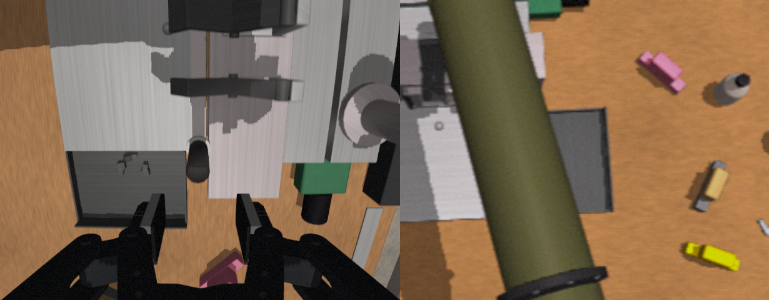

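Left: both levers are raised, the chips lie in the tray, and the post at (198,160) is between the fingers' lines. Right: the scraper stands back on the bench at (711,185). Now I'll grip the post.

move_arm(series=[{"travel": [0.002, -0.002, 0.03], "twist": 0, "gripper": 0.5}, {"travel": [0.002, -0.002, 0.065], "twist": 0, "gripper": 0.5}, {"travel": [0.002, -0.002, 0.082], "twist": 0, "gripper": 0.5}, {"travel": [0.002, -0.002, 0.082], "twist": 0, "gripper": 0.5}, {"travel": [0.002, -0.002, 0.082], "twist": 0, "gripper": 0.05}, {"travel": [0.002, -0.002, 0.082], "twist": 0, "gripper": 0.05}, {"travel": [0.002, -0.002, 0.082], "twist": 0, "gripper": 0.05}, {"travel": [0.002, -0.002, 0.082], "twist": 0, "gripper": 0.05}])

```text
clock: 18.35
tcp_pos: [0.623, -0.0409, 0.1608]
orientation: [0.0, 0.692, 0.721, 0.0]
wrist_force: [-4.1, 1.0, 6.2]
finger_gap: 0.194
gripper_force: 58.3
```

Run:
```python
from h import *
s=status.observe();p=s['tcp_pos'];print(Gd(p),s['wrist_force'],s['finger_gap'])
r=Rq(s['orientation']); H=W(0,.1); 
# gate angle th: post at hinge + rot(-th)(post-hinge), clockwise
g0=Gd(p)[:2]-np.array([0,.1])
rows=[]
for th in np.arange(.09,1.48,.09):
    q=R.from_euler('z',-th).apply([g0[0],g0[1],0]); P=W(q[0],.1+q[1],p[2])
    rows.append((round(th,2),np.round(r.inv().apply(P-p),4)))
for x in rows: print(*x)
print(s['qpos'])
```

```text
[ 0.0009 -0.0687  0.1608] [-4.12969036  1.04888446  6.18643216] 0.19434288744744435
0.09 [ 0.0007 -0.0151 -0.    ]
0.18 [ 0.0027 -0.0302 -0.    ]
0.27 [ 0.006 -0.045 -0.   ]
0.36 [ 0.0107 -0.0594 -0.    ]
0.45 [ 0.0167 -0.0734 -0.0001]
0.54 [ 0.0239 -0.0867 -0.0001]
0.63 [ 0.0322 -0.0994 -0.0001]
0.72 [ 4.170e-02 -1.113e-01 -1.000e-04]
0.81 [ 5.220e-02 -1.222e-01 -1.000e-04]
0.9 [ 6.360e-02 -1.322e-01 -1.000e-04]
0.99 [ 7.590e-02 -1.411e-01 -1.000e-04]
1.08 [ 8.890e-02 -1.489e-01 -1.000e-04]
1.17 [ 1.026e-01 -1.555e-01 -1.000e-04]
1.26 [ 0.1168 -0.1608 -0.0002]
1.35 [ 0.1315 -0.1648 -0.0002]
1.44 [ 0.1464 -0.1675 -0.0002]
[ 0.54254446  0.37916808 -0.65117361  1.59164237  0.23903439  1.251049
 -0.10866269]
```

move_arm(series=[{"travel": [0.001, -0.015, 0], "twist": 0.09, "gripper": 0.05}, {"travel": [0.003, -0.03, 0], "twist": 0.18, "gripper": 0.05}, {"travel": [0.006, -0.045, 0], "twist": 0.27, "gripper": 0.05}, {"travel": [0.011, -0.0595, 0], "twist": 0.36, "gripper": 0.05}, {"travel": [0.017, -0.0735, 0], "twist": 0.45, "gripper": 0.05}, {"travel": [0.024, -0.087, 0], "twist": 0.54, "gripper": 0.05}, {"travel": [0.032, -0.0995, 0], "twist": 0.63, "gripper": 0.05}, {"travel": [0.042, -0.1115, 0], "twist": 0.72, "gripper": 0.05}, {"travel": [0.052, -0.122, 0], "twist": 0.81, "gripper": 0.05}, {"travel": [0.0635, -0.132, 0], "twist": 0.9, "gripper": 0.05}])

```text
clock: 19.6
tcp_pos: [0.49, 0.0157, 0.1608]
orientation: [0.002, 0.938, 0.346, 0.002]
wrist_force: [0.7, -2.0, 4.3]
finger_gap: 0.194
gripper_force: 60.1
```

Run:
```python
from h import *
s=status.observe();p=s['tcp_pos'];print(Gd(p),s['wrist_force'],s['finger_gap'],s['qpos'])
r=Rq(s['orientation']); a=Gd(p)[:2]-np.array([0,.1]); t0=np.arctan2(-a[0],-a[1]); print(np.hypot(*a),t0)
for th in np.r_[np.arange(.99,1.4,.09),1.42,1.46]:
    P=W(-.1695*np.sin(th),.1-.1695*np.cos(th),p[2])
    print(round(th,2),np.round(r.inv().apply(P-p),4))
```

```text
[-0.13   -0.0071  0.1608] [ 0.67937244 -2.03239739  4.3136301 ] 0.19390571506033338 [ 0.51840895  0.05822849 -0.6201179   1.91440996  0.03941587  1.17563731
 -0.97922889]
0.16843518041074437 0.881683228817893
0.99 [-0.0004 -0.0184 -0.0001]
1.08 [ 0.0016 -0.0335 -0.0002]
1.17 [ 0.005  -0.0484 -0.0002]
1.26 [ 0.0097 -0.0629 -0.0003]
1.35 [ 0.0157 -0.0769 -0.0003]
1.42 [ 0.0213 -0.0874 -0.0004]
1.46 [ 0.0247 -0.0932 -0.0004]
```

move_arm(series=[{"travel": [0, -0.018, 0], "twist": 0.09, "gripper": 0.05}, {"travel": [0.0015, -0.0335, 0], "twist": 0.18, "gripper": 0.05}, {"travel": [0.005, -0.0485, 0], "twist": 0.27, "gripper": 0.05}, {"travel": [0.01, -0.063, 0], "twist": 0.36, "gripper": 0.05}, {"travel": [0.016, -0.077, 0], "twist": 0.45, "gripper": 0.05}, {"travel": [0.0215, -0.0875, 0], "twist": 0.52, "gripper": 0.05}, {"travel": [0.0245, -0.093, 0], "twist": 0.56, "gripper": 0.05}, {"travel": [0.0245, -0.093, 0], "twist": 0.56, "gripper": 0.05}, {"travel": [0.0245, -0.093, 0], "twist": 0.56, "gripper": 0.05}])

```text
clock: 20.72
tcp_pos: [0.4493, 0.1027, 0.1608]
orientation: [0.001, 0.997, 0.076, 0.004]
wrist_force: [5.5, -1.9, 0.9]
finger_gap: 0.194
gripper_force: 59.7
```

Run:
```python
from h import *
s=status.observe();p=s['tcp_pos'];print(Gd(p),s['wrist_force'],s['finger_gap'],s['qpos'])
a=Gd(p)[:2]-np.array([0,.1]); print(np.hypot(*a),np.arctan2(-a[0],-a[1]))
im=np.hstack([cv2.resize(cams.grab_frame('side'),(400,300)),cv2.resize(cams.grab_frame('wrist'),(400,300))])
cv2.imwrite('pics/m7.png',im)
```

```text
[-0.1674  0.0814  0.1608] [ 5.54771624 -1.85008594  0.90326119] 0.19383123481915226 [ 0.43433901 -0.01647657 -0.70448866  1.97664564 -0.00878958  1.17077119
 -1.68560242]
0.16843016356935595 1.460139105621001
```

View pics/m7.png

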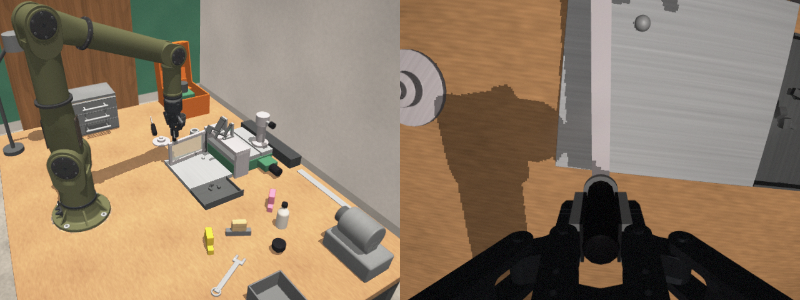

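The gate stands wide open at about 1.46 rad with the post gripped. The scraper is standing on the bench, the chips are in the tray and the bystanders are untouched, so I'm handing in.

```bash
python3 -c "
from plant import robot
print(robot.close_job())"
```

```text
the job is handed in; nothing more can be done
None
```

I handed the job in at about 21 s: chips swept into the tray, scraper standing back on the bench, broad catch then slim catch released, and the gate held open by its post at about 1.46 rad; no verdict came back.

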